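Bond a marked disc into its block under a sprung press lever

TASK

Glue the aluminium disc into its block. First wet the empty recess with activator: press the head of the pump bottle beside the jig fully down and let it spring back up. Then lay the disc flat in the recess and let go of it, swing the jig's sprung lever over onto it and keep the lever pressed with its spring plunger pushed in about 5 mm, half its stroke (the lever is then level): the program finishes while holding the lever there. Do not squirt again once the disc is in, and leave the steel sleeve, the screwdriver and the pen where they lie.

Things in the scene. Friction and masses are not known exactly. Their poses are not given: they have to be found in the camera images.
- jig: bonding jig, fixed: aluminium base plate 163 x 136 x 12 mm with a square grey block (78 mm wide, top face 30 mm above the worktop) that has a round recess, and two hinge pillars behind the block. Origin on the worktop under the recess's centre; x axis from the recess to the lever's hinge, y to the side where the pump bottle stands, z up. The plate spans x -58 to +105 mm
- recess (a point): centre of the recess's flat floor, 27 mm above the worktop; the recess is 48 mm in diameter and 3 mm deep, open above while the lever is up; axes like the jig's
- press_lever (a joint): angle (rad) of the sprung lever: two steel arms 108 mm apart, joined at the end by a round black grip bar and half way by a bridge with the spring plunger. 0: up, leaning 0.30 back past vertical, where its return spring brings it; grows as it swings over to the block, level at 1.87, stop at 1.945. Holding it level on a seated disc takes 8 to 10 N at the bar
- lever_hinge (a point): mid point of the lever's hinge pin, 62 mm above the worktop, 75 mm along the jig's x from the recess; the pin runs along the jig's y
- grip_bar (a point): centre of the lever's grip bar: round, 18 mm in diameter, 100 mm free between the arms, parallel to the hinge pin, 145 mm from it. 200 mm above the worktop with the lever up, 62 mm when level; 45 mm of free room for a finger between bar and plunger barrel. Can be pinched from above (the bar turns between the pads) or pushed
- plunger (a joint): how far (m) the lever's spring plunger is pushed into its barrel: 0 free, 0.010 bottomed; 4.8 N at first touch plus 1.2 N per mm. On a disc seated in the recess the foot touches 0.067 rad before the lever is level (bar 72 mm above the worktop), is in 5 mm with the lever level (bar 62 mm); each mm of plunger is about 2 mm at the bar
- plunger_foot (a point): centre of the underside of the plunger's round rubber foot, 26 mm in diameter, 75 mm from the hinge pin along the lever and 32 mm below the lever's centre line when free
- disc: round aluminium disc, 45 mm in diameter, 8 mm thick, about 35 g, lying alone and flat on the worktop on the robot's side of the jig (a stack of other discs farther back is not meant). Origin at the centre of its underside; seated, it stands 5 mm proud of the block
- pump_bottle: small white bottle (47 mm in diameter) with a finger pump, clamped in a screwed-down holder beside the jig; fixed. Origin on the worktop on its axis; its nozzle points along its own -y, at the recess
- pump_head (a joint): how far (m) the pump head is pressed down: 0 up, 0.006 fully down; its spring gives 2 N at first, 6.8 N fully down
- pump_top (a point): centre of the flat top of the round white pump head, 23 mm in diameter, 103 mm above the worktop when up
- sleeve: loose polished steel sleeve with a collar, 48 mm in diameter and 40 mm high, standing near the disc; origin at the centre of its underside. It and the disc may change places
- screwdriver: loose screwdriver with an orange and black handle, 197 mm long, lying behind the jig; origin about its middle, on the worktop
- marker_pen: loose black pen, 120 mm long, lying near the robot's end of the worktop; origin about its middle, on the worktop
Things that resemble listed ones, but are neither listed nor needed, are in the scene too. Leave any turquoise look-alike of the disc alone.

How it is judged:
By the outcome, as a careful person would: the job done as asked, in the order asked, and still so for the second after the job is handed in, while the arm keeps its last pose, push and grip.
It also fails if it takes over 69 s, if anything falls off the work surface, if the arm or the gripper's body presses on something with over 40 N, if the wrist force passes 120 N, or if a joint passes its speed limit or range.

ROBOT

A 6-joint arm with a two-finger parallel gripper is mounted at the origin on a cart in front of the work surface, level with it; the furniture and walls round the work are solid. World frame = base frame: x ahead of the robot, y to its left, z up, the work surface at z = 0. Lengths are in m, angles in rad, forces in N, time in s.
With the tool pointing down it reaches from about 0.325 to 0.9 m from the base axis. Payload 6.1 kg.
Tool frame: the origin (TCP) lies midway between the tips of the shut fingers; the grasp point (between the pads) lies 19 mm behind it; x points along the fingers, y is the direction in which the jaws open and shut, and the axes are right-handed (so a half turn about x gives the same grasp; the last joint's range is limited). The gripper opens to 85 mm and grips with 20 to 120 N. Pads are 22 mm wide; open, the fingers measure 114 mm over their backs; the gripper's body (76 mm by 85 mm) begins 54 mm behind the grasp point. The pads swing forward as they close: fully open they stand 13 mm farther back than shut.
Start: joints at [-1.456, 0.22, 1.526, -0, 1.395, -0.126], TCP at [0.149, -0.607, 0.203] pointing down, gripper open.
Joint ranges: [-2.98, 2.98], [-0.91, 2.08], [0.09, 2.57], [-1.24, 4.39], [0.2, 2.65], [-2.68, 2.68]. Speed limits (rad/s): [2.57, 2.57, 3.01, 3.14, 3.14, 3.14].

INTERFACE

Orientations are given as [roll, pitch, yaw] about the fixed x, y, z axes, in that order (R = Rz(yaw) Ry(pitch) Rx(roll)).
In Python, from plant import movep, move_l, set_joints, gripper_to, hold, inverse_kinematics, observe, get_image, get_calibration, Unreachable, job_done gives the robot as it stands. Calls block until the motion is done:
- movep(position, orientation): joint-space move of the TCP to a pose.
- move_l(position, feed=0.15, rotation=None, max_force=None): straight line of the TCP; rotation=None keeps the orientation; feed is the mean speed in m/s. With max_force (N) it stops when the force on the tool has changed by that much, and returns True; else False.
- set_joints(angles): joint-space move.
- gripper_to(opening, f_grip=None): finger opening in m; f_grip is the grip in N (None keeps the last); returns when the fingers have stopped.
- hold(seconds).
- inverse_kinematics(position, orientation): joint angles nearest the present ones, or None.
- observe(): the state.
- get_image(name): name is "side" or "top"; returns (picture, depth): 420x560x3 uint8, red, green, blue; 420x560 float32, m along the optical axis (not along the pixel's ray), 0 where there is no reading.
- get_calibration(name): a dict with "intrinsics" (3x3 intrinsics, pixels), "world_from_camera" (4x4, takes a point from camera to world coordinates). Camera axes: x right, y down, z forward; pixel columns grow to the right and rows downward; lengths in m; the calibration is good to about 2 mm. A picture is of the moment at which its call begins. get_calibration takes no time and is no camera call.
A pose or a line that the arm cannot do raises Unreachable and nothing moves.
- job_done(): hands the job in, once; it reports no verdict.
The state is a dict: "time_s": time; "q": joint angles; "joint_velocities": joint speeds; "joint_torque": joint torques, N m; "eef_pos": TCP position; "tcp_rot": TCP orientation; "ft_force": force on the tool from outside, world axes, zero at the start; "torque": the same for the moment, N m; "opening": finger opening in m.
Only numpy, scipy, OpenCV 4.12 (cv2) and the standard library are available. Lean on these libraries where they do the work, as an engineer would, in place of code of your own. Each camera call takes 0.05 s, during which the arm holds its last target.

## Working session

There is one attempt and no reset: what is moved stays moved. The work goes in short steps, each a Python script; the robot and the scene stay as the last script left them, time stands still between calls to the robot, and variables do not carry over. Pictures are saved under pics/ and viewed, and the job is handed in when it is done.

```bash
ls; mkdir -p pics
cat > h.py <<'E'
import numpy as np, cv2
from plant import *
def snap(n,tag):
    p,d=get_image(n); cv2.imwrite(f'pics/{tag}.png',p[:,:,::-1]); np.save(f'pics/{tag}.npy',d); return p,d
def cal(n):
    c=get_calibration(n); return np.array(c['intrinsics']),np.array(c['world_from_camera'])
def ray(n,u,v):
    K,T=cal(n); r=T[:3,:3]@np.linalg.inv(K)@np.array([u,v,1.]); return T[:3,3],r
def at_z(n,u,v,z):
    o,r=ray(n,u,v); return o+r*(z-o[2])/r[2]
def by_d(n,u,v,d):
    o,r=ray(n,u,v); return o+r*d
def proj(n,P):
    K,T=cal(n); P=np.atleast_2d(P); c=(P-T[:3,3])@T[:3,:3]; q=c@K.T; return q[:,:2]/q[:,2:]
def crop(tag,u0,v0,u1,v1,s,out):
    im=cv2.imread(f'pics/{tag}.png')[v0:v1,u0:u1]; cv2.imwrite(f'pics/{out}.png',cv2.resize(im,None,fx=s,fy=s,interpolation=cv2.INTER_CUBIC))
def cloud(n,d):
    K,T=cal(n); v,u=np.mgrid[0:d.shape[0],0:d.shape[1]]
    c=np.stack([(u-K[0,2])/K[0,0]*d,(v-K[1,2])/K[1,1]*d,d],-1); return c@T[:3,:3].T+T[:3,3]
E
python3 - <<'E'
from h import *
snap('side','s0');snap('top','t0')
for n in('side','top'):print(cal(n))
s=observe();print(s)
E
```

```text
pics
(array([[513.97377028,   0.        , 281.5520678 ],
       [  0.        , 513.97377028, 214.81130616],
       [  0.        ,   0.        ,   1.        ]]), array([[-0.79395937, -0.27089214,  0.54428482,  0.01038927],
       [-0.60795301,  0.36060453, -0.70735954,  0.94006269],
       [-0.00465343, -0.89251432, -0.45099504,  0.59257554],
       [ 0.        ,  0.        ,  0.        ,  1.        ]]))
(array([[484.44797136,   0.        , 282.30249505],
       [  0.        , 484.44797136, 215.57114288],
       [  0.        ,   0.        ,   1.        ]]), array([[-1.24996407e-02, -9.89722065e-01,  1.42456990e-01,
         4.20593031e-01],
       [-9.99921525e-01,  1.24916019e-02, -9.50783569e-04,
         2.62488876e-01],
       [-8.38504534e-04, -1.42457695e-01, -9.89800537e-01,
         1.13133717e+00],
       [ 0.00000000e+00,  0.00000000e+00,  0.00000000e+00,
         1.00000000e+00]]))
{'time_s': 0.1, 'q': array([-1.45613035e+00,  2.21182257e-01,  1.52749911e+00,  7.59878770e-06,
        1.39471567e+00, -1.26075943e-01]), 'joint_velocities': array([-0.00015276, -0.00233611, -0.00454824, -0.00016551, -0.00119239,
        0.00042719]), 'joint_torque': array([ 5.77216979e-04, -4.98242104e+01, -3.90549409e+01, -1.68932334e-04,
        5.69483178e-03, -9.53948302e-06]), 'eef_pos': array([ 0.14895847, -0.60636842,  0.20178574]), 'tcp_rot': array([-1.70101708,  1.56899192,  1.68131615]), 'ft_force': array([-0.05232497, -0.96668474, -0.58379369]), 'torque': array([0.04296396, 0.06294551, 0.03012976]), 'opening': 0.08507870103520518}
```

View pics/s0.png

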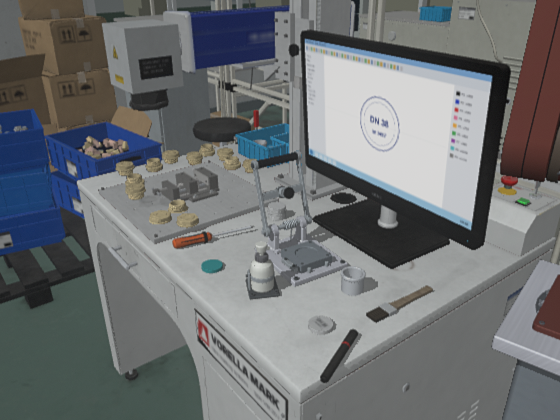

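View pics/t0.png

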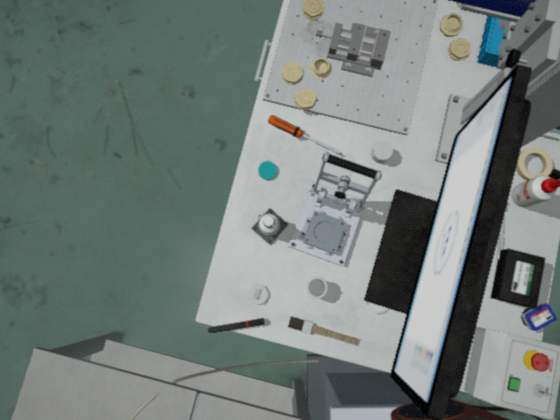

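Run:
```python
from h import *
crop('t0',225,135,405,345,2.8,'t0c'); crop('s0',190,140,390,380,2.5,'s0c')
d=np.load('pics/t0.npy');C=cloud('top',d)
for (u,v) in [(260,294),(318,287),(325,232),(268,222),(268,170),(382,153),(324,160),(378,176),(300,252),(346,263),(440,300),(400,350),(520,75)]:
    print((u,v),d[v,u].round(3),C[v,u].round(3))
```

```text
(260, 294) 1.108 [0.402 0.315 0.01 ]
(318, 287) 1.121 [ 0.416  0.181 -0.001]
(325, 232) 1.11 [0.54  0.164 0.028]
(268, 222) 1.04 [0.555 0.292 0.1  ]
(268, 170) 1.152 [0.692 0.294 0.006]
(382, 153) 1.132 [0.724 0.027 0.032]
(324, 160) 0.951 [0.663 0.178 0.206]
(378, 176) 0.939 [0.628 0.075 0.213]
(300, 252) 1.133 [ 0.497  0.221 -0.002]
(346, 263) 1.125 [0.47  0.115 0.002]
(440, 300) 0.78 [0.394 0.01  0.34 ]
(400, 350) 0.977 [0.289 0.028 0.126]
(520, 75) 0.733 [ 0.731 -0.1    0.436]
```

View pics/t0c.png

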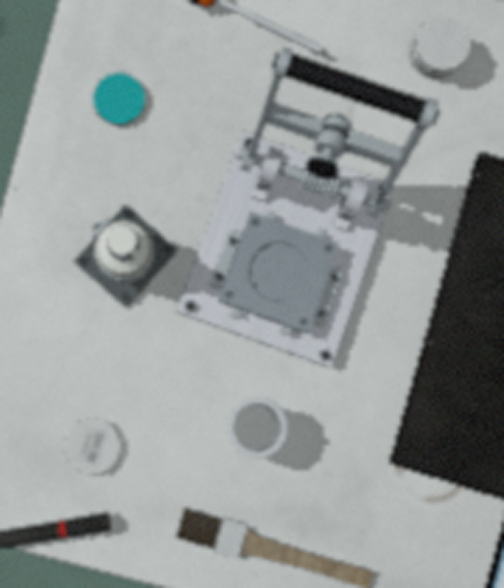

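View pics/s0c.png

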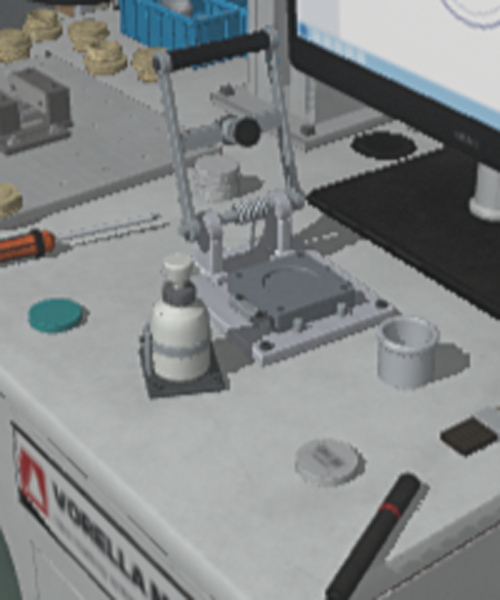

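Run:
```python
from h import *
ct=cloud('top',np.load('pics/t0.npy'));cs=cloud('side',np.load('pics/s0.npy'))
P=np.vstack([ct[np.load('pics/t0.npy')>0],cs[np.load('pics/s0.npy')>0]])
xs=np.arange(-.2,1.0,.05);ys=np.arange(.45,-.75,-.05)
print('x\\y  '+' '.join(f'{y:5.2f}' for y in ys))
for x in xs[::-1]:
    r=[]
    for y in ys:
        m=(abs(P[:,0]-x)<.025)&(abs(P[:,1]-y)<.025)
        r.append(f'{P[m,2].max()*100:5.0f}' if m.sum()>3 else '    .')
    print(f'{x:5.2f}',' '.join(r))
# block / plate fit
t=cv2.imread('pics/t0.png')
crop('t0',285,145,390,275,6,'t0d')
```

```text
x\y   0.45  0.40  0.35  0.30  0.25  0.20  0.15  0.10  0.05  0.00 -0.05 -0.10 -0.15 -0.20 -0.25 -0.30 -0.35 -0.40 -0.45 -0.50 -0.55 -0.60 -0.65 -0.70
 0.95   -77     .    -8     2    46    46    46    48    48    47    47    47    47    47    47     7     .     .     .     .     .     .     .     .
 0.90   -77     .     .     2     4     4     3    39    47    47    47    47    47    47    47     .     .     .     .     .     .     .     .     .
 0.85   -77     .     0     2     4     4     2     2     2     2     2     1    49    49     .     .     .     .     .     .     .     .     .     .
 0.80   -77     .     0     3     3     3     2     2     2     2     2    45    49    49    47     .     .    48     .     .     .     .     .     .
 0.75     .     .     1     1     2     2     2     2     4     4     1    44    50     .     .     2     2     1     .     .     .     .     .     .
 0.70     .    -0     1     1     1    21    21     0     4     4    43    44    50    50    49     3     2     2     .     .     .     .     .     .
 0.65     .     0     0     1     1    21    21    
[... 1948 characters left out ...]
 -12     .     .     .     .     .     .     .     .   -76   -77   -77   -77     .     .     .     .
-0.05     .     .     .     .     .     .   -67   -59     .     .     .     .     .     .     .     .     .     .   -76   -76   -75   -69   -56     .
-0.10     .     .     .     .     .     .     .     .     .     .     .     .     .     .     .     .     .     .     .     .   -78   -77   -77   -77
-0.15     .     .     .     .     .     .     .     .     .     .     .     .     .     .     .     .     .     .     .     .     .     .     .     .
-0.20     .     .     .     .     .     .     .     .     .     .     .     .     .     .     .     .     .     .     .     .     .     .     .     .
```

View pics/t0d.png

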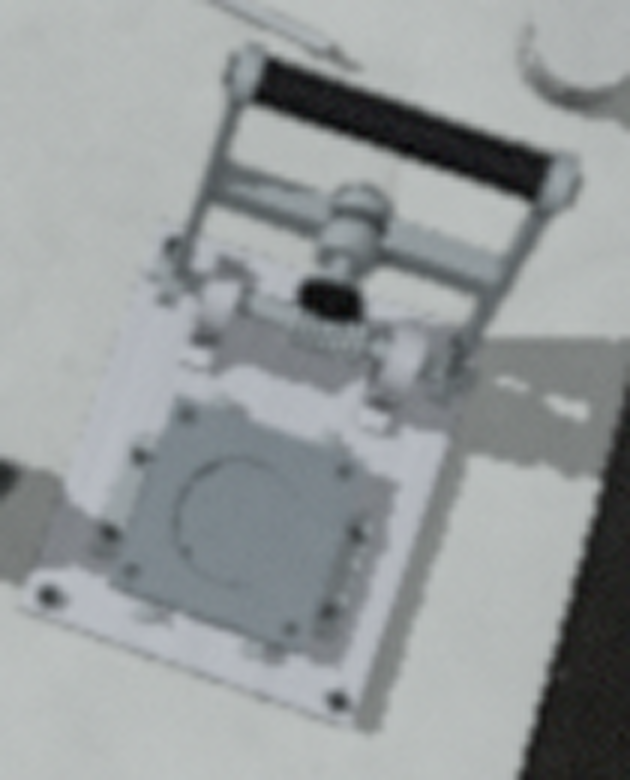

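```bash
cat > kin.py <<'E'
import numpy as np
from scipy.spatial.transform import Rotation as R
def rot(a,t): return R.from_rotvec(np.array(a)*t).as_matrix()
Y=[0,1,0];Z=[0,0,1]
# par: h,a1,b,L2,e,L4,L6
def pts(q,p):
    h,a1,b,L2,e,L4,L6=p
    A=rot(Z,q[0]); o=A@[a1,b,h]
    B=A@rot(Y,q[1]); el=o+B@[0,0,L2]
    C=B@rot(Y,q[2]); w=el+C@[e,0,L4]
    D=C@rot(Z,q[3])@rot(Y,q[4])@rot(Z,q[5])
    return [o,el,w,w+D@[0,0,L6]],D
E
python3 - <<'E'
from h import *
from kin import *
from scipy.optimize import least_squares
s=observe();Rt=R.from_euler('xyz',s['tcp_rot']).as_matrix()
print(Rt.round(3)); print(pts(s['q'],[.3,0,0,.4,0,.4,.2])[1].round(3))
rng=np.random.default_rng(0);D=[]
for k in range(60):
    r=rng.uniform(.4,.75);a=rng.uniform(-1.4,1.4);p=[r*np.cos(a),r*np.sin(a),rng.uniform(.05,.5)]
    M=R.from_euler('xyz',s['tcp_rot'])*R.from_rotvec(rng.normal(size=3)*.5)
    q=inverse_kinematics(p,list(M.as_euler('xyz')))
    if q is not None: D.append((np.array(q),np.array(p),M.as_matrix()))
print(len(D), observe()['time_s'])
# relation of rotation
X=[pts(q,[.3,0,0,.4,0,.4,.2])[1].T@M for q,p,M in D]
print(np.mean(X,0).round(3),np.std(X,0).max())
f=lambda x:np.concatenate([pts(q,x)[0][3]-p for q,p,M in D])
r=least_squares(f,[.3,0,.08,.4,0,.4,.2]);print(r.x.round(4),np.abs(r.fun).max())
np.save('par.npy',r.x)
print(np.round(pts(s['q'],r.x)[0],3))
crop('t0',360,330,560,420,4,'t0m');crop('s0',400,0,560,260,2.3,'s0m')
ct=cloud('top',np.load('pics/t0.npy'));cs=cloud('side',np.load('pics/s0.npy'))
for u,v in [(400,370),(395,395),(425,400),(420,412),(460,412),(440,408),(350,390),(315,370),(480,350)]: print('t',u,v,ct[v,u].round(3))
for u,v in [(500,80),(490,160),(480,235),(475,230),(440,205),(306,40),(535,90),(510,100),(550,170),(390,215)]: print('s',u,v,cs[v,u].round(3))
E
```

```text
[[-0.     0.238 -0.971]
 [ 0.002 -0.971 -0.238]
 [-1.    -0.002 -0.   ]]
[[-0.238  0.971 -0.   ]
 [ 0.971  0.238  0.002]
 [ 0.002  0.    -1.   ]]
49 0.1
[[ 0. -1. -0.]
 [ 0.  0. -1.]
 [ 1.  0.  0.]] 4.570653952490975e-16
[0.3111 0.     0.0786 0.4116 0.0524 0.5477 0.3624] 4.2224906904309023e-10
[[ 0.078  0.009  0.311]
 [ 0.088 -0.081  0.713]
 [ 0.149 -0.607  0.564]
 [ 0.149 -0.606  0.202]]
t 400 370 [0.259 0.042 0.179]
t 395 395 [ 0.109 -0.052 -0.301]
t 425 400 [0.255 0.06  0.403]
t 420 412 [0.217 0.045 0.319]
t 460 412 [ 0.224 -0.009  0.348]
t 440 408 [0.251 0.049 0.435]
t 350 390 [ 0.109  0.066 -0.373]
t 315 370 [ 0.116  0.15  -0.683]
t 480 350 [ 0.276 -0.166  0.044]
s 500 80 [0.24  0.065 0.412]
s 490 160 [0.234 0.055 0.274]
s 480 235 [0.231 0.04  0.12 ]
s 475 230 [0.24  0.045 0.129]
s 440 205 [0.321 0.022 0.149]
s 306 40 [ 0.731 -0.094  0.415]
s 535 90 [0.185 0.067 0.404]
s 510 100 [ 0.482 -1.039  0.118]
s 550 170 [0.136 0.074 0.285]
s 390 215 [ 0.463 -0.065  0.049]
```

View pics/t0m.png

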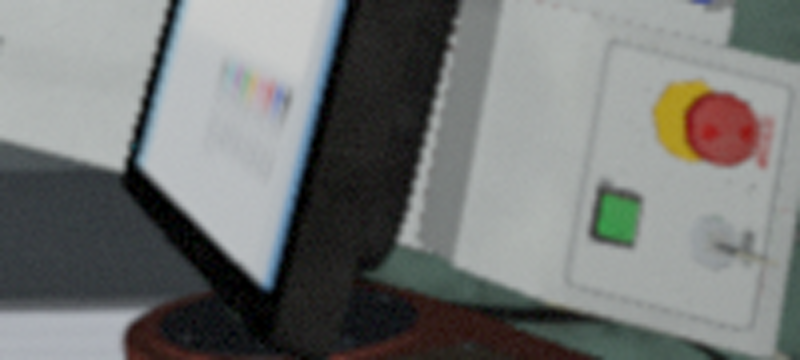

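View pics/s0m.png

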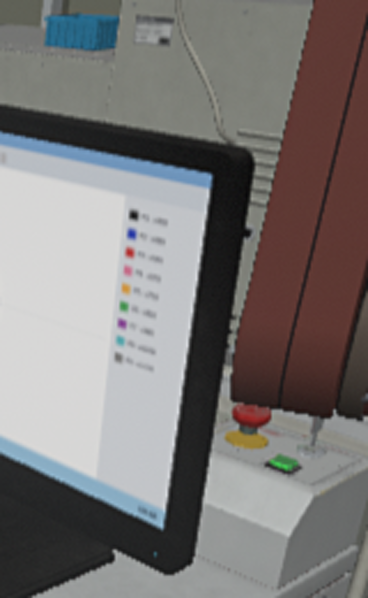

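```bash
cat > model.py <<'E'
from h import *
def jigT(x,y,a):
    T=np.eye(4);T[:2,:2]=[[np.cos(a),-np.sin(a)],[np.sin(a),np.cos(a)]];T[:2,3]=x,y;return T
def jp(T,P): P=np.atleast_2d(P)/1000.; return P@T[:3,:3].T+T[:3,3]
th=np.linspace(0,2*np.pi,40)
def circ(cx,cy,z,r): return np.c_[cx+r*np.cos(th),cy+r*np.sin(th),0*th+z]
def box(x0,x1,y0,y1,z): return np.array([[x0,y0,z],[x1,y0,z],[x1,y1,z],[x0,y1,z],[x0,y0,z]])
def jigcurves(T):
    bx=75+145*np.sin(.3);bz=62+145*np.cos(.3)
    return [jp(T,c) for c in [box(-39,39,-39,39,30),circ(0,0,30,24),box(-58,105,-68,68,12),np.array([[75,-54,62],[75,54,62]]),np.array([[bx,-54,bz],[bx,54,bz]])]]
def overlay(n,tag,curves,u0,v0,u1,v1,s,out):
    im=cv2.imread(f'pics/{tag}.png')[v0:v1,u0:u1]; im=cv2.resize(im,None,fx=s,fy=s,interpolation=cv2.INTER_CUBIC)
    for c,col in curves:
        p=((proj(n,c)+.5-[u0,v0])*s-.5)
        cv2.polylines(im,[np.round(p*8).astype(np.int32)],False,col,1,cv2.LINE_AA,3)
    cv2.imwrite(f'pics/{out}.png',im)
E
python3 - <<'E'
from model import *
f=lambda a,b:(a/6+285-.42,b/6+145-.42)
c=at_z('top',*f(243,520),.030);print('recess',c)
b=[at_z('top',*f(*q),.2005) for q in [(247,72),(562,180)]];print('bar',b,np.linalg.norm(b[0]-b[1]))
d=b[0]-b[1];a=np.arctan2(-d[0],d[1]);print('a from bar',a)
bm=(b[0]+b[1])/2;print('a from centre',np.arctan2(*(bm-c)[[1,0]]),np.linalg.norm((bm-c)[:2]))
k=[at_z('top',*f(*q),.012) for q in [(20,608),(350,722)]];dd=k[0]-k[1];print('plate',np.arctan2(-dd[0],dd[1]),np.linalg.norm(dd))
a0=np.arctan2(*(bm-c)[[1,0]])
T=jigT(c[0],c[1],a0)
disc=at_z('top',260.0,294.3,.008);sl=at_z('top',319,288,.04);pt=at_z('top',268.8,221,.103);print(disc,sl,pt)
G=(0,255,0);M=(255,0,255)
W=np.array([0,0,1e-3])
def wc(p,r,z):return np.c_[p[0]+r*np.cos(th),p[1]+r*np.sin(th),0*th+z]
cu=[(q,G) for q in jigcurves(T)]+[(wc(disc,.0225,.008),M),(wc(disc,.0225,0),M),(wc(pt,.0115,.103),M),(wc(sl,.024,.04),M)]
overlay('top','t0',cu,225,140,395,315,3.4*1,'ov_t');overlay('side','s0',cu,230,140,380,350,2.8,'ov_s')
E
```

```text
recess [0.54166821 0.16410207 0.03      ]
bar [array([0.67122188, 0.17429642, 0.2005    ]), array([0.63354907, 0.07207792, 0.2005    ])] 0.10893971789923367
a from bar -0.3531054868183353
a from centre -0.35397874295707243 0.1180353394649982
plate -0.3457537355298851 0.13380959534456977
[0.40084169 0.31473749 0.008     ] [0.41361946 0.18172735 0.04      ] [0.55721831 0.29055671 0.103     ]
```

View pics/ov_t.png

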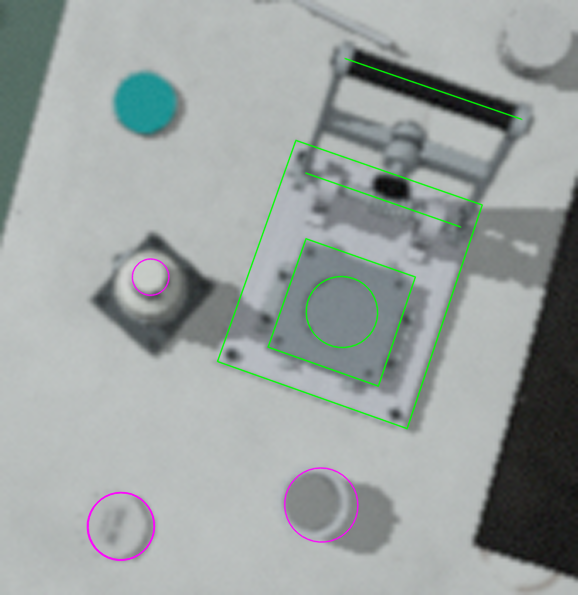

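View pics/ov_s.png

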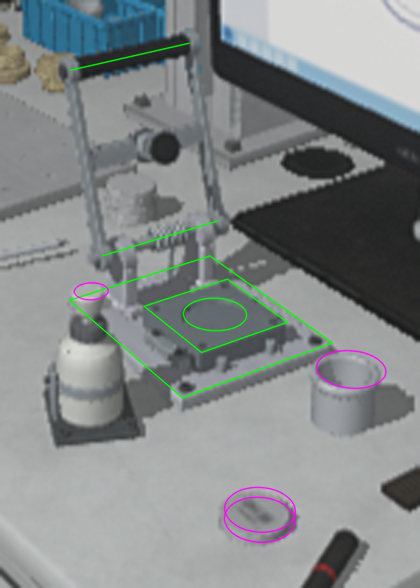

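Run:
```python
from model import *; from kin import *
par=np.load('par.npy')
cs=cloud('side',np.load('pics/s0.npy'));P=cs[:195,505:].reshape(-1,3);P=P[(P[:,0]>.05)&(P[:,0]<.3)&(P[:,1]>-.4)&(P[:,2]>.2)]
L=P@rot(Z,-1.456)  # local: radial, lateral
for z in np.arange(.25,.8,.1):
    m=abs(P[:,2]-z)<.05
    if m.any(): print(z.round(2),'radial',L[m,0].min().round(3),L[m,0].max().round(3),'lat',L[m,1].min().round(3),L[m,1].max().round(3),'R',np.hypot(L[m,0],L[m,1]).max().round(3))
down=lambda jaw: R.from_matrix(np.c_[[0,0,-1],[np.cos(jaw),np.sin(jaw),0],np.cross([0,0,-1],[np.cos(jaw),np.sin(jaw),0])]).as_euler('xyz')
a=-.352
for nm,p,j in [('raise',[.11,-.46,.52],-1.33),('over',[.45,.24,.52],a),('pump',[.557,.2905,.12],a),('disc',[.401,.315,.0],a),('rec',[.5417,.164,.03],a),('bar',[.653,.124,.18],a),('low',[.476,.188,.043],a)]:
  for jj in (j,j+np.pi):
    q=inverse_kinematics(p,list(down(jj)))
    print(nm,None if q is None else (np.round(q,2), np.round(pts(q,par)[0][1:3],2).tolist()))
```

```text
0.25 radial -0.068 -0.001 lat 0.128 0.213 R 0.223
0.35 radial -0.07 0.003 lat 0.134 0.237 R 0.239
0.45 radial -0.051 -0.017 lat 0.157 0.245 R 0.246
0.55 radial -0.025 -0.012 lat 0.18 0.219 R 0.22
raise (array([-1.5 , -0.14,  1.32,  0.  ,  1.97, -0.17]), [[0.07, 0.06, 0.72], [0.11, -0.46, 0.88]])
raise None
over (array([ 0.34, -0.05,  1.23, -0.  ,  1.96,  0.69]), [[-0.05, 0.07, 0.72], [0.45, 0.24, 0.88]])
over (array([ 0.34, -0.05,  1.23, -0.  ,  1.96, -2.45]), [[-0.05, 0.07, 0.72], [0.45, 0.24, 0.88]])
pump (array([ 0.36,  0.3 ,  1.6 , -0.  ,  1.25,  0.71]), [[0.09, 0.12, 0.7], [0.56, 0.29, 0.48]])
pump (array([ 0.36,  0.3 ,  1.6 , -0.  ,  1.25, -2.43]), [[0.09, 0.12, 0.7], [0.56, 0.29, 0.48]])
disc (array([ 0.51,  0.2 ,  1.97, -0.  ,  0.97,  0.86]), [[0.03, 0.11, 0.71], [0.4, 0.32, 0.36]])
disc (array([ 0.51,  0.2 ,  1.97, -0.  ,  0.97, -2.28]), [[0.03, 0.11, 0.71], [0.4, 0.32, 0.36]])
rec (array([ 0.15,  0.27,  1.82, -0.  ,  1.06,  0.51]), [[0.1, 0.09, 0.71], [0.54, 0.16, 0.39]])
rec (array([ 0.15,  0.27,  1.82, -0.  ,  1.06, -2.63]), [[0.1, 0.09, 0.71], [0.54, 0.16, 0.39]])
bar (array([ 0.07,  0.33,  1.44, -0.  ,  1.37,  0.42]), [[0.13, 0.09, 0.7], [0.65, 0.12, 0.54]])
bar None
low (array([ 0.22,  0.13,  1.95, -0.  ,  1.06,  0.57]), [[0.04, 0.09, 0.72], [0.48, 0.19, 0.41]])
low (array([ 0.22,  0.13,  1.95, -0.  ,  1.06, -2.57]), [[0.04, 0.09, 0.72], [0.48, 0.19, 0.41]])<sys>:0: UserWarning: Gimbal lock detected. Setting third angle to zero since it is not possible to uniquely determine all angles.
```

Run:
```python
from model import *; from kin import *
for n,tag in(('side','s0'),('top','t0')):
    C=cloud(n,np.load(f'pics/{tag}.npy'));im=cv2.imread(f'pics/{tag}.png')[:,:,::-1].astype(int)
    ok=np.load(f'pics/{tag}.npy')>0
    red=ok&(im[...,0]>im[...,1]+20)&(im[...,0]>im[...,2]+20)&(np.hypot(C[...,0],C[...,1])<.4)&(C[...,2]>.2)
    P=C[red];L=P@rot(Z,-1.456)
    print(n,'red',len(P),'lat pct',np.percentile(L[:,1],[0,5,50,95,100]).round(3),'rad',np.percentile(L[:,0],[0,5,50,95,100]).round(3),'R',np.percentile(np.hypot(P[:,0],P[:,1]),[50,95,99,100]).round(3))
    dark=ok&(im.max(-1)<75)&(C[...,2]>.09)&(C[...,2]<.46)&(C[...,0]<.32)&(C[...,0]>.15)&(abs(C[...,1])<.13)
    vv,uu=np.nonzero(dark);Q=C[dark];Rr=np.hypot(Q[:,0],Q[:,1])
    print('monitor',len(Q))
    for z in np.arange(.1,.46,.05):
        m=abs(Q[:,2]-z)<.025
        if m.sum()>3:
            i=np.argsort(Rr[m])[:max(1,m.sum()//20)]; print(z.round(2),m.sum(),'minR',Rr[m].min().round(3),'5% mean',Q[m][i].mean(0).round(3),'px',uu[m][i].mean().round(),vv[m][i].mean().round())
```

```text
side red 6568 lat pct [0.15  0.156 0.191 0.216 0.319] rad [-0.07  -0.066 -0.048 -0.019  0.006] R [0.196 0.221 0.227 0.319]
monitor 4845
0.1 702 minR 0.227 5% mean [0.227 0.029 0.109] px 483.0 238.0
0.15 338 minR 0.227 5% mean [0.226 0.03  0.143] px 486.0 223.0
0.2 376 minR 0.229 5% mean [0.227 0.033 0.196] px 490.0 197.0
0.25 713 minR 0.157 5% mean [0.154 0.06  0.262] px 537.0 178.0
0.3 924 minR 0.168 5% mean [0.153 0.078 0.286] px 538.0 168.0
0.35 546 minR 0.191 5% mean [0.177 0.076 0.361] px 533.0 119.0
0.4 769 minR 0.188 5% mean [0.178 0.066 0.408] px 540.0 88.0
0.45 477 minR 0.186 5% mean [0.179 0.056 0.447] px 547.0 61.0
top red 292 lat pct [0.214 0.218 0.219 0.221 0.317] rad [-0.066 -0.061  0.033  0.073  0.08 ] R [0.226 0.232 0.315 0.317]
monitor 3254
0.1 85 minR 0.236 5% mean [0.233 0.044 0.104] px 391.0 376.0
0.15 43 minR 0.236 5% mean [0.232 0.047 0.14 ] px 394.0 380.0
0.2 45 minR 0.239 5% mean [0.234 0.05  0.188] px 398.0 384.0
0.25 110 minR 0.219 5% mean [0.215 0.046 0.252] px 409.0 403.0
0.3 466 minR 0.221 5% mean [0.217 0.042 0.302] px 419.0 409.0
0.35 663 minR 0.218 5% mean [0.219 0.009 0.363] px 452.0 418.0
0.4 715 minR 0.221 5% mean [ 0.222 -0.009  0.38 ] px 468.0 418.0
0.45 1127 minR 0.24 5% mean [0.238 0.052 0.43 ] px 437.0 417.0
```

```bash
cat > mv.py <<'E'
from model import *; from kin import *
import warnings; warnings.filterwarnings('ignore')
par=np.load('par.npy')
def down(jaw):
    y=np.array([np.cos(jaw),np.sin(jaw),0]);x=np.array([0,0,-1.]);return list(R.from_matrix(np.c_[x,y,np.cross(x,y)]).as_euler('xyz'))
def st(t=''):
    s=observe();print(t,'t',round(s['time_s'],2),'tcp',np.round(s['eef_pos'],4),'F',np.round(s['ft_force'],1),'op',round(s['opening'],4),'q',np.round(s['q'],2));return s
A=-.352
E
python3 - <<'E'
from mv import *
q=[-1.456,-.14,1.32,0,1.9616,-.126]
set_joints(q);st('raised')
q[0]=.34;q[5]=.69
set_joints(q);s=st('swung')
gripper_to(0.0);st()
snap('top','t1');snap('side','s1')
print(down(A),s['tcp_rot'])
E
```

```text
raised t 1.41 tcp [ 0.1318 -0.4571  0.5145] F [-0.6  0.5 -0.5] op 0.0849 q [-1.46 -0.14  1.32 -0.    1.96 -0.13]
swung t 4.03 tcp [0.4163 0.2299 0.5164] F [ 0.5 -0.4 -0.8] op 0.0855 q [ 0.34 -0.14  1.32 -0.    1.96  0.69]
 t 4.8 tcp [0.4158 0.2305 0.5165] F [-0.6 -0.4  1.1] op 0.0001 q [ 0.34 -0.14  1.32  0.    1.96  0.69]
[np.float64(1.9227963267948966), np.float64(1.5707963267948966), np.float64(0.0)] [ 0.12251754  1.57055864 -1.79961147]
```

View pics/s1.png

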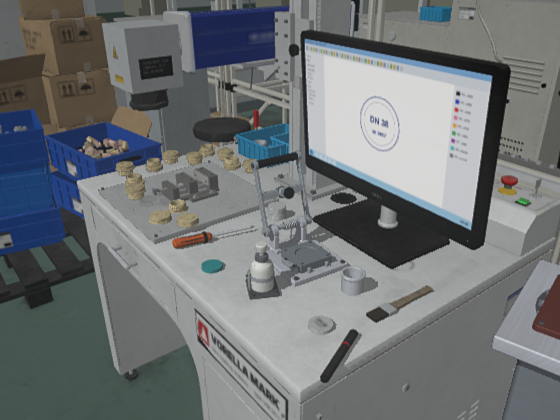

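Run:
```python
from mv import *
movep([.5572,.2906,.20],down(A));st()
move_l([.5572,.2906,.125],feed=.12);s=st()
snap('top','t2');snap('side','s2')
print('proj tip side',proj('side',s['eef_pos']),'top',proj('top',s['eef_pos']))
crop('t2',220,150,340,270,4.5,'t2c');crop('s2',210,190,310,310,5,'s2c')
```

```text
t 6.22 tcp [0.5581 0.291  0.202 ] F [ 0.2 -1.   0.2] op 0.0002 q [ 0.36  0.23  1.52 -0.    1.39  0.71]
 t 7.0 tcp [0.5578 0.2908 0.126 ] F [-0.5 -0.3  0.6] op -0.0002 q [0.36 0.29 1.59 0.   1.26 0.71]
proj tip side [[261.49191434 232.88654528]] top [[268.34953537 219.27786564]]
```

View pics/s2c.png

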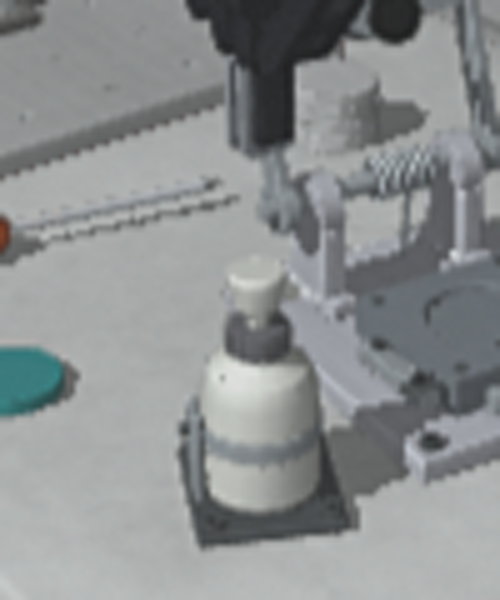

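View pics/t2.png

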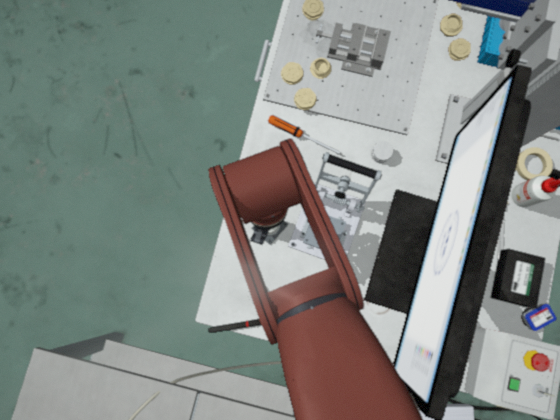

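Run:
```python
from mv import *
d=np.load('pics/s2.npy');C=cloud('side',d);im=cv2.imread('pics/s2.png')
for v in range(200,250,3): print(v,[ (u,im[v,u].tolist(),C[v,u].round(3).tolist()) for u in (258,262,266)])
```

```text
200 [(258, [51, 49, 48], [0.551, 0.307, 0.202]), (262, [53, 51, 49], [0.537, 0.312, 0.208]), (266, [51, 49, 47], [0.527, 0.313, 0.211])]
203 [(258, [73, 70, 68], [0.553, 0.304, 0.195]), (262, [53, 52, 49], [0.01, 0.94, 0.593]), (266, [40, 39, 38], [0.53, 0.31, 0.204])]
206 [(258, [123, 119, 115], [0.555, 0.302, 0.188]), (262, [47, 45, 44], [0.547, 0.301, 0.189]), (266, [44, 42, 41], [0.545, 0.291, 0.186])]
209 [(258, [120, 116, 112], [0.554, 0.304, 0.182]), (262, [47, 45, 43], [0.545, 0.302, 0.184]), (266, [45, 44, 42], [0.546, 0.291, 0.18])]
212 [(258, [120, 117, 113], [0.554, 0.304, 0.176]), (262, [51, 49, 47], [0.546, 0.302, 0.178]), (266, [45, 44, 43], [0.544, 0.293, 0.175])]
215 [(258, [130, 125, 121], [0.556, 0.302, 0.169]), (262, [51, 49, 47], [0.548, 0.3, 0.17]), (266, [44, 43, 42], [0.545, 0.292, 0.168])]
218 [(258, [126, 122, 118], [0.555, 0.303, 0.163]), (262, [45, 44, 43], [0.547, 0.301, 0.165]), (266, [63, 60, 57], [0.55, 0.286, 0.158])]
221 [(258, [162, 163, 160], [0.75, 0.075, 0.001]), (262, [118, 116, 111], [0.638, 0.193, 0.085]), (266, [124, 122, 117], [0.631, 0.188,
[... 618 characters left out ...]
701, 0.134, 0.001]), (262, [169, 170, 167], [0.693, 0.129, 0.002]), (266, [124, 121, 116], [0.626, 0.195, 0.054])]
239 [(258, [167, 168, 165], [0.693, 0.144, 0.001]), (262, [167, 168, 165], [0.687, 0.136, -0.001]), (266, [167, 168, 165], [0.681, 0.129, -0.002])]
242 [(258, [174, 178, 174], [0.565, 0.293, 0.104]), (262, [174, 178, 175], [0.562, 0.285, 0.102]), (266, [156, 156, 154], [0.671, 0.142, -0.001])]
245 [(258, [180, 185, 182], [0.56, 0.299, 0.103]), (262, [179, 183, 180], [0.553, 0.296, 0.103]), (266, [127, 131, 129], [0.549, 0.289, 0.102])]
248 [(258, [171, 176, 173], [0.557, 0.303, 0.099]), (262, [150, 154, 151], [0.551, 0.299, 0.099]), (266, [107, 110, 108], [0.549, 0.289, 0.096])]
```

Run:
```python
from mv import *
s=st(); snap('side','s3')
d=np.load('pics/s3.npy');C=cloud('side',d)
for v in (209,215,218,221,224,227,230,233): print(v,C[v,262].round(3))
print(pts(s['q'],par)[0][3])
crop('s3',200,120,340,260,4,'s3c')
```

```text
t 7.1 tcp [0.5582 0.291  0.1265] F [0.1 1.2 0.8] op -0.0002 q [0.36 0.29 1.59 0.   1.26 0.71]
209 [0.548 0.3   0.182]
215 [0.546 0.302 0.172]
218 [0.548 0.3   0.165]
221 [0.643 0.187 0.081]
224 [ 0.735  0.078 -0.001]
227 [0.639 0.192 0.07 ]
230 [0.634 0.199 0.067]
233 [0.634 0.199 0.06 ]
[0.55816824 0.29096008 0.12654185]
```

View pics/s3c.png

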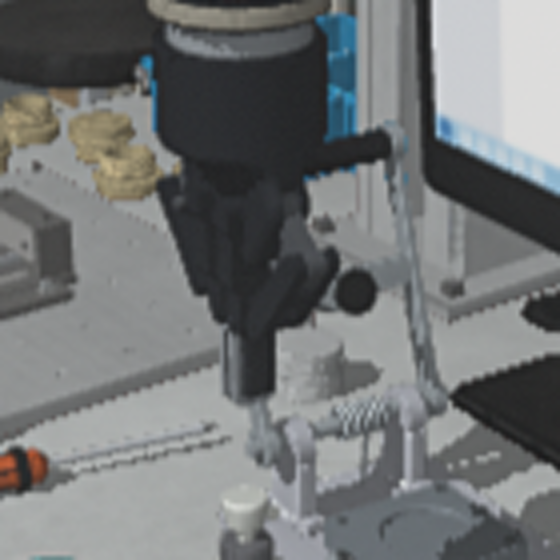

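Run:
```python
from mv import *
r=move_l([.5575,.291,.108],feed=.08,max_force=6);st(r)
r=move_l([.5575,.291,.058],feed=.03,max_force=14);st(r)
snap('side','s4')
crop('s4',200,150,320,290,4.2,'s4c')
```

```text
False t 7.52 tcp [0.5566 0.2907 0.1067] F [-0.2 -0.3 -0.5] op -0.0 q [0.36 0.31 1.6  0.   1.23 0.71]
True t 8.74 tcp [0.5574 0.291  0.0688] F [-2.4 -0.9  5.5] op 0.0003 q [ 0.36  0.35  1.63 -0.    1.16  0.71]
```

View pics/s4c.png

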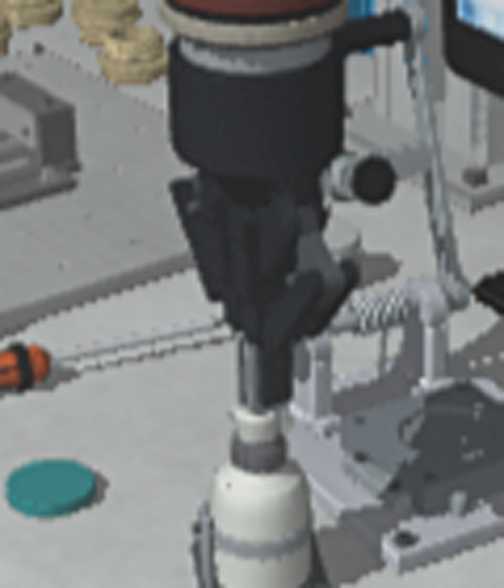

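Run:
```python
from mv import *
for k in range(8):
    z=observe()['eef_pos'][2]
    r=move_l([.5575,.291,.0688-.001*(k+1)],feed=.01,max_force=12);s=st(r)
    hold(.1); F=np.mean([observe()['ft_force'][2] for _ in range(3)]);print(F)
    if F>12: break
```

```text
False t 9.04 tcp [0.5575 0.291  0.0686] F [-3.2 -1.6  6.3] op 0.0003 q [ 0.36  0.36  1.63 -0.    1.16  0.71]
6.672800551352573
False t 9.39 tcp [0.5575 0.291  0.0685] F [-5.6 -2.8 12.2] op -0.0002 q [ 0.36  0.36  1.63 -0.    1.16  0.71]
11.687231773140617
False t 9.74 tcp [0.5576 0.291  0.0684] F [-8.4 -4.3 17.5] op -0.0002 q [ 0.36  0.36  1.63 -0.    1.16  0.71]
16.551365700655655
```

Run:
```python
from mv import *
move_l([.5575,.291,.10],feed=.06);st('up'); 
move_l([.5575,.291,.20],feed=.2)
gripper_to(.065,20)
movep([.401,.315,.12],down(A));s=st()
snap('side','s5');snap('top','t5')
for T in ('s0',): 
    p=at_z('side',(330)/2.5+190-.3,(458)/2.5+140-.3,.008);print('side disc',p)
print(proj('side',[[.4008,.3147,.008],[.5572,.2906,.103]]))
crop('s5',250,220,400,380,3.7,'s5c')
crop('s5',220,200,310,300,5,'s5p')
```

```text
up t 10.56 tcp [0.5573 0.2909 0.0997] F [ 0.1 -0.2 -0.1] op 0.0 q [ 0.36  0.32  1.61 -0.    1.22  0.71]
 t 12.58 tcp [0.4025 0.3155 0.1213] F [-0.1  0.2  0.1] op 0.0651 q [ 0.51  0.02  1.9  -0.    1.21  0.86]
side disc [0.39943083 0.31893463 0.008     ]
[[322.36881521 321.39775308]
 [262.09080377 243.52514105]]
```

View pics/s5c.png

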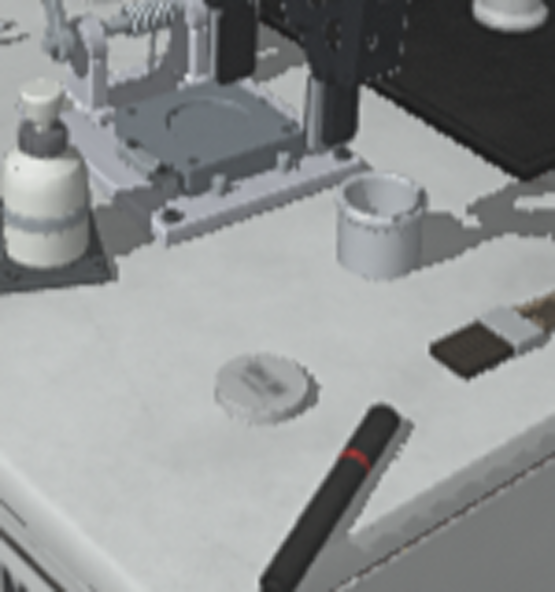

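View pics/s5p.png

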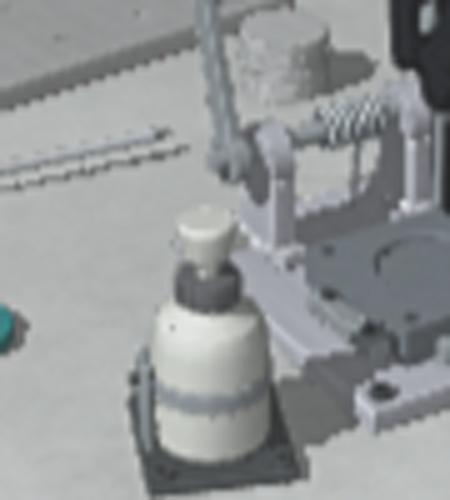

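View pics/t5.png

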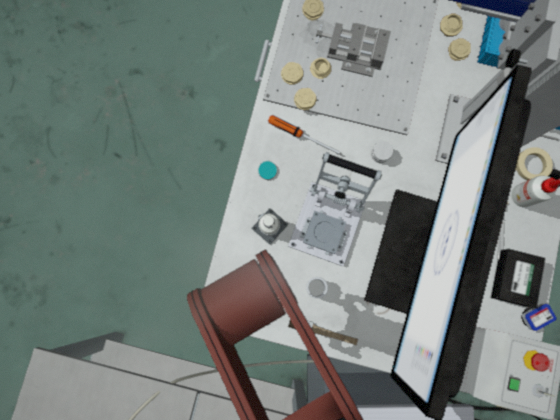

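Run:
```python
from mv import *
J=.66
gripper_to(.062,20)
movep([.400,.317,.03],down(J));st()
snap('side','s6');crop('s6',260,230,400,370,4,'s6c')
```

```text
t 13.85 tcp [0.4004 0.3171 0.0303] F [ 0.6 -0.2  0.2] op 0.0618 q [ 0.52  0.15  1.96  0.    1.03 -0.14]
```

View pics/s6c.png

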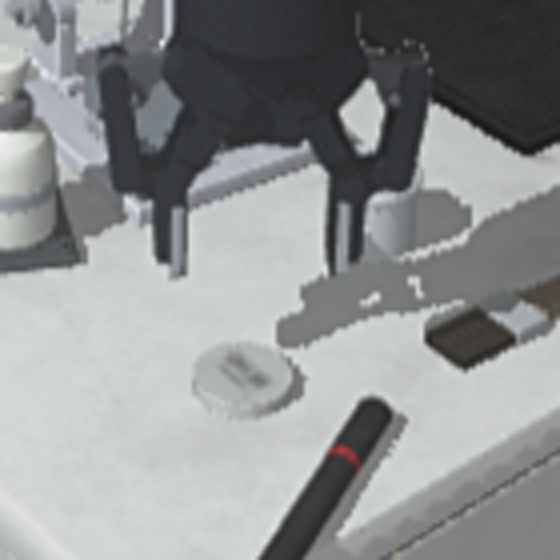

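Run:
```python
from mv import *
print(proj('side',[[.4004,.3171,z] for z in (.008,.055,.06,.065,.07)]))
for sg in (1,-1):
    print([proj('side',[.4004+sg*.031*.79,.3171+sg*.031*.61,z])[0].round(1).tolist() for z in (.055,.065)])
C=cloud('side',np.load('pics/s6.npy'))
for u,v in [(303,296),(304,298),(343,295),(344,297),(346,294)]: print(u,v,C[v,u].round(3))
print(at_z('side',260+245/4-.4,230+377/4-.4,.008))
```

```text
[[321.81400766 322.16655424]
 [322.64160221 300.62856024]
 [322.73195599 298.27711976]
 [322.82276719 295.9137753 ]
 [322.91403927 293.53843626]]
[[304.9, 300.7], [305.0, 296.0]]
[[340.4, 300.5], [340.7, 295.8]]
303 296 [0.422 0.347 0.073]
304 298 [0.42  0.346 0.068]
343 295 [0.367 0.306 0.075]
344 297 [0.365 0.305 0.071]
346 294 [0.363 0.303 0.077]
[0.39917497 0.32205194 0.008     ]
```

Run:
```python
from mv import *
x,y=.400+.0044*.79,.317+.0044*.61
move_l([x,y,-.018],feed=.1);st()
snap('side','s7');crop('s7',260,230,400,370,4,'s7c')
```

```text
t 14.53 tcp [ 0.4036  0.3198 -0.0179] F [ 0.3 -0.  -0.3] op 0.0621 q [ 0.52  0.24  1.96  0.    0.94 -0.14]
```

View pics/s7c.png

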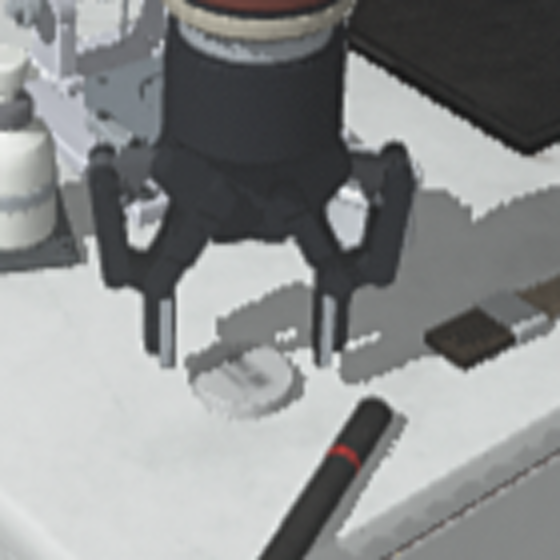

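Run:
```python
from mv import *
x,y=.4035,.3197
r=move_l([x,y,-.055],feed=.025,max_force=5);s=st(r)
z=s['eef_pos'][2]
hold(.15);s=st()
np.save('ztouch.npy',s['eef_pos'])
snap('side','s8');crop('s8',260,230,400,370,4,'s8c')
```

```text
True t 15.37 tcp [ 0.4035  0.3197 -0.034 ] F [-1.6 -0.9  5.6] op 0.0621 q [ 0.52  0.27  1.96 -0.    0.91 -0.14]
 t 15.52 tcp [ 0.4035  0.3197 -0.034 ] F [-0.2  0.1  4.8] op 0.0618 q [ 0.52  0.27  1.96 -0.    0.91 -0.14]
```

View pics/s8c.png

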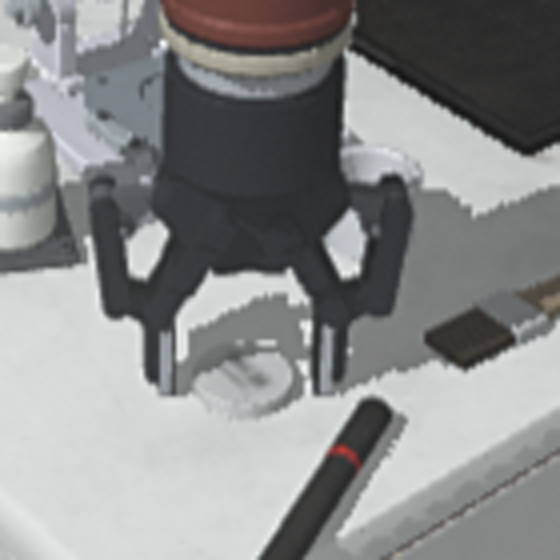

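Run:
```python
from mv import *
C=cloud('side',np.load('pics/s8.npy'));e=np.array([.61,-.79,0]);f=np.array([.79,.61,0])
o=np.array([.4035,.3197,0])
for nm,u0,v0,u1,v1 in [('L finger',297,316,300,326),('R finger',338,314,342,324),('Lpad',301,316,303,326)]:
    P=C[v0:v1,u0:u1].reshape(-1,3)-o;print(nm,'along view',np.percentile(P@e,[5,50,95]).round(4),'jaw',np.percentile(P@f,[5,50,95]).round(4),'z',P[:,2].min().round(4))
C0=cloud('side',np.load('pics/s0.npy'))
P=C0[300:345,300:345].reshape(-1,3);m=(P[:,2]>.005)&(P[:,2]<.011)&(np.hypot(*(P-o)[:,:2].T)<.04);P=P[m]-o
print('disc',m.sum(),'view',P@e and 0 if False else ((P@e).min().round(4),(P@e).max().round(4)),'jaw',(P@f).min().round(4),(P@f).max().round(4),P.mean(0).round(4))
print(proj('side',[o+s*.031*f+g*.011*e for s in(1,-1) for g in(-1,1)]).round(1))
```

```text
L finger along view [-0.0093 -0.0069 -0.0052] jaw [0.0368 0.0387 0.0406] z 0.0078
R finger along view [-0.0127 -0.0102  0.0002] jaw [-0.0365 -0.0337 -0.0321] z 0.0091
Lpad along view [-0.0138 -0.0107 -0.009 ] jaw [0.0318 0.0328 0.0337] z 0.0097
disc 351 view (np.float64(-0.0257), np.float64(0.0213)) jaw -0.022 0.021 [-0.0031  0.0032  0.0085]
[[302.4 329.9]
 [301.9 322. ]
 [337.3 329.7]
 [336.1 321.8]]
```

Run:
```python
from mv import *
x,y=.4035-.002*.61-.0005*.79,.3197+.002*.79-.0005*.61
move_l([x,y,-.034+.0065],feed=.03);st()
gripper_to(.03,30);st('grip')
move_l([x,y,.06],feed=.12);st('lift')
snap('side','s9');crop('s9',250,220,390,360,4,'s9c')
```

```text
t 15.96 tcp [ 0.4019  0.3211 -0.0274] F [ 1.   0.1 -1. ] op 0.0622 q [ 0.52  0.26  1.96 -0.    0.92 -0.14]
grip t 16.27 tcp [ 0.4018  0.3209 -0.0273] F [-2.3 -1.1  4.6] op 0.0431 q [ 0.52  0.26  1.96  0.    0.92 -0.14]
lift t 17.16 tcp [0.4013 0.3206 0.0592] F [-0.7 -0.  -1.7] op 0.0431 q [ 0.52  0.11  1.94  0.    1.1  -0.14]
```

View pics/s9c.png

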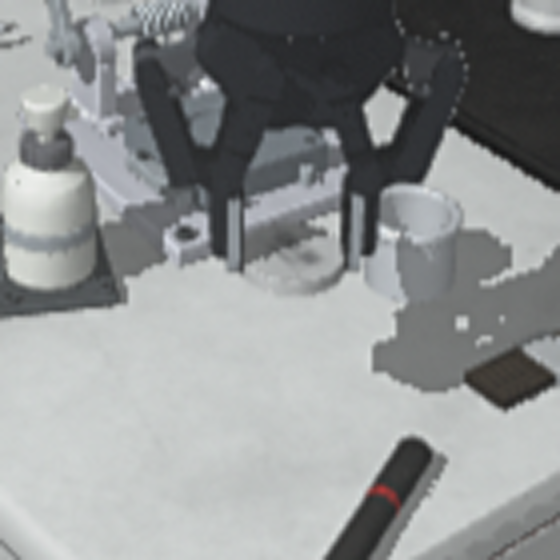

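Run:
```python
from mv import *
J=.66
move_l([.4013,.3206,.10],feed=.2)
movep([.543,.165,.06],down(J))
move_l([.543,.165,.03],feed=.08);st('hover')
snap('side','s10');crop('s10',240,190,380,330,5,'s10c')
crop('s0',270,225,350,285,9,'s0r')
print(proj('side',[[.543,.165,.057],[.5417,.1641,.03],[.5417,.1641,.027]]))
```

```text
hover t 18.95 tcp [0.5423 0.1652 0.0293] F [ 1.  -0.7  0.1] op 0.0425 q [ 0.16  0.27  1.81  0.    1.06 -0.5 ]
[[305.74578946 240.63070209]
 [306.28015253 251.70181727]
 [306.25611033 252.91508698]]
```

View pics/s10c.png

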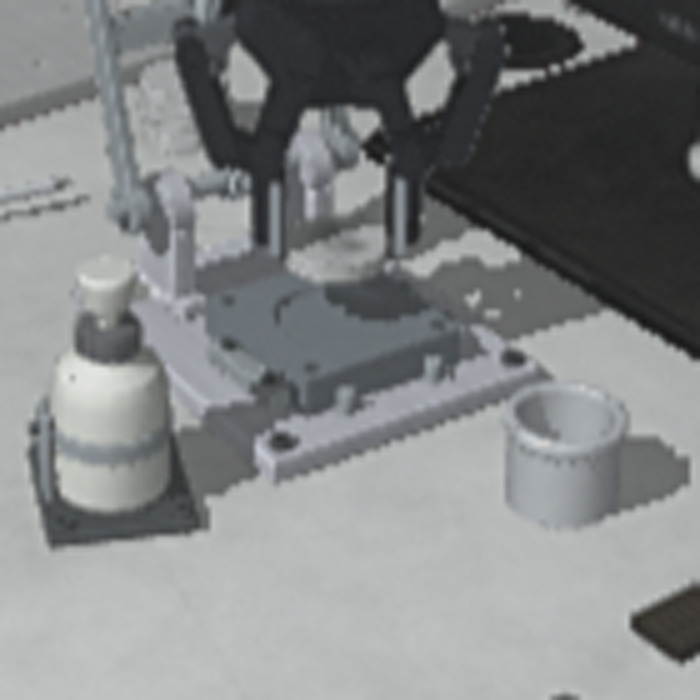

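View pics/s0r.png

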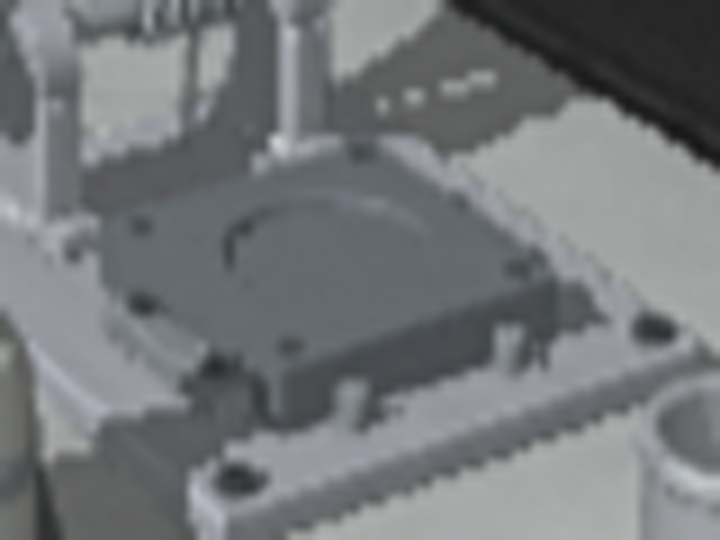

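Run:
```python
from mv import *
e=np.array([.61,-.79,0]);f=np.array([.79,.61,0]);o=np.array([.5423,.1652,0])
for n,t in(('side','s0'),('top','t0'),('top','t5'),('side','s9')):
    C=cloud(n,np.load(f'pics/{t}.npy'));P=C.reshape(-1,3)
    m=(abs(P[:,2]-.0295)<.006)&(np.hypot(P[:,0]-.5417,P[:,1]-.164)<.052)
    Q=P[m]; 
    mask=((abs(C[...,2]-.0295)<.006)&(np.hypot(C[...,0]-.5417,C[...,1]-.164)<.056)).astype(np.uint8)
    if t!='s9':
        r=cv2.minAreaRect((Q[:,:2]*1e4).astype(np.float32));print(n,t,len(Q),np.array(r[0])/1e4,np.array(r[1])/10,r[2],'zmed',np.median(Q[:,2]).round(4))
C=cloud('side',np.load('pics/s10.npy'));im=cv2.imread('pics/s10.png')
P=C[225:255,290:322].reshape(-1,3);c=im[225:255,290:322].reshape(-1,3).mean(1)
m=(P[:,2]>.05)&(np.hypot(*(P-o)[:,:2].T)<.03)&(c>120)
Q=P[m]-o;print('held',m.sum(),'z',np.percentile(P[m,2],[0,5,50,95,100]).round(4),'view',np.percentile(Q@e,[0,2,50,98,100]).round(4),'jaw',np.percentile(Q@f,[0,2,50,98,100]).round(4))
for k in range(232,250): print(k,[C[k,u].round(3).tolist() if C[k,u][2]>.045 else 0 for u in (302,307,312)])
```

```text
side s0 829 [0.53853633 0.16834436] [95.35154419 86.69181519] 68.36355590820312 zmed 0.0298
top t0 1144 [0.54401211 0.16566465] [95.84334106 86.16876831] 70.47521209716797 zmed 0.0288
top t5 1149 [0.54293452 0.16469163] [91.64727783 82.16374512] 69.24081420898438 zmed 0.0287
held 196 z [0.0566 0.0594 0.0653 0.0917 0.098 ] view [-0.0252 -0.0227 -0.0116  0.0097  0.0175] jaw [-0.0286 -0.028  -0.003   0.0255  0.0257]
232 [0, 0, 0]
233 [[0.559, 0.156, 0.066], [0.552, 0.148, 0.065], [0.543, 0.142, 0.065]]
234 [[0.558, 0.157, 0.065], [0.549, 0.152, 0.065], [0.54, 0.146, 0.065]]
235 [[0.555, 0.162, 0.065], [0.548, 0.154, 0.064], [0.539, 0.149, 0.065]]
236 [[0.554, 0.164, 0.064], [0.544, 0.159, 0.065], [0.537, 0.15, 0.063]]
237 [[0.551, 0.168, 0.065], [0.539, 0.166, 0.067], [0.533, 0.156, 0.065]]
238 [[0.549, 0.171, 0.064], [0.539, 0.166, 0.065], [0.529, 0.162, 0.067]]
239 [[0.546, 0.175, 0.065], [0.537, 0.17, 0.065], [0.529, 0.163, 0.065]]
240 [[0.541, 0.182, 0.067], [0.535, 0.172, 0.064], [0.524, 0.17, 0.067]]
241 [[0.54, 0.183, 0.065], [0.533, 0.176, 0.064], [0.522, 0.172, 0.067]]
242 [[0.539, 0.185, 0.064], [0.529, 0.18, 0.065], [0.522, 0.173, 0.065]]
243 [[0.537, 0.187, 0.063], [0.528, 0.183, 0.065], [0.522, 0.173, 0.062]]
244 [[0.538, 0.186, 0.06], [0.529, 0.18, 0.061], [0.521, 0.174, 0.06]]
245 [[0.539, 0.184, 0.057], [0.528, 0.182, 0.059], [0.521, 0.174, 0.058]]
246 [0, 0, 0]
247 [0, 0, 0]
248 [0, 0, 0]
249 [0, 0, 0]
```

Run:
```python
from mv import *
x,y=.5435,.1643
move_l([x,y,.007],feed=.05);st()
snap('side','s11');crop('s11',270,215,350,275,9,'s11c')
```

```text
t 19.61 tcp [0.5433 0.1642 0.0067] F [-0.1 -0.2  0. ] op 0.0431 q [ 0.15  0.31  1.82  0.    1.01 -0.51]
```

View pics/s11c.png

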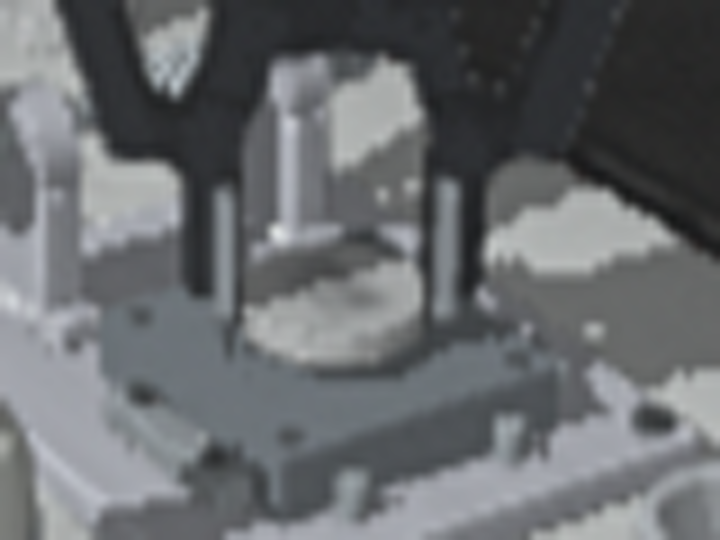

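Run:
```python
from mv import *
x,y=.5435,.1643
r=move_l([x,y,-.003],feed=.015,max_force=4);st(r)
hold(.1);st()
```

```text
True t 20.12 tcp [0.5438 0.1646 0.0014] F [0.6 0.2 3.3] op 0.0432 q [ 0.15  0.32  1.82  0.    1.   -0.51]
 t 20.22 tcp [0.5438 0.1646 0.0015] F [1.2 1.1 2.1] op 0.0429 q [ 0.15  0.32  1.82  0.    1.   -0.51]
```

Run:
```python
from mv import *
x,y=.5435,.1643
best=[]
for k,(dx,dy) in enumerate([(0,0),(.0012,0),(0,.0012),(-.0012,0),(0,-.0012),(.002,.002),(-.002,.002),(-.002,-.002),(.002,-.002)]):
    r=move_l([x+dx,y+dy,.0002],feed=.02,max_force=10)
    s=observe();print((dx,dy),r,np.round(s['eef_pos'],4),np.round(s['ft_force'],1),round(s['time_s'],1))
    if s['eef_pos'][2]<.0004 and s['ft_force'][2]<2: break
snap('side','s12');crop('s12',270,215,350,275,9,'s12c')
```

```text
(0, 0) False [0.5438 0.1647 0.0011] [-2.2  1.7  9.3] 20.5
(0.0012, 0) False [0.5439 0.1647 0.0011] [-6.7  0.7 14.1] 20.7
(0, 0.0012) False [0.5438 0.1652 0.0011] [-1.9 -1.4  9.5] 21.0
(-0.0012, 0) False [0.5436 0.1649 0.0012] [1.8 3.4 4.6] 21.2
(0, -0.0012) False [0.5437 0.1648 0.0011] [-1.8  6.5  8.8] 21.5
(0.002, 0.002) True [0.5438 0.1651 0.0012] [-1.6 -1.6  5.2] 21.7
(-0.002, 0.002) False [ 5.41e-01  1.66e-01 -2.00e-04] [ 0.7 -0.4  2.1] 22.0
(-0.002, -0.002) True [ 5.412e-01  1.659e-01 -2.000e-04] [1.1 2.  1.1] 22.2
```

View pics/s12c.png

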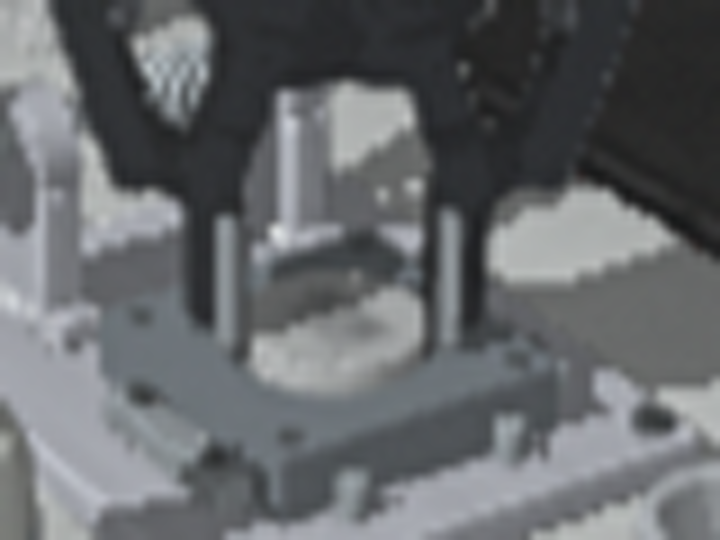

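Run:
```python
from mv import *
move_l([.5411,.1660,0.0],feed=.02);st()
gripper_to(.062);st('open')
move_l([.5411,.1660,.045],feed=.08);st()
move_l([.5411,.1660,.13],feed=.25)
snap('side','s13');crop('s13',270,215,350,275,9,'s13c')
C=cloud('side',np.load('pics/s13.npy'));c=np.array([.5405,.165])
P=C.reshape(-1,3);r=np.hypot(*(P[:,:2]-c).T)
m=(r<.017)&(P[:,2]<.06);Q=P[m];a,*_=np.linalg.lstsq(np.c_[Q[:,:2]-c,np.ones(len(Q))],Q[:,2],rcond=None);print('disc top plane',a.round(4),len(Q))
m=(r>.028)&(r<.037)&(P[:,2]<.06);print('block z',np.median(P[m,2]))
```

```text
t 22.48 tcp [ 5.411e-01  1.660e-01 -2.000e-04] F [ 2.1  1.2 -0.6] op 0.0429 q [ 0.16  0.32  1.82  0.    1.   -0.51]
open t 22.81 tcp [ 5.406e-01  1.658e-01 -3.000e-04] F [-0.3  0.6  0.4] op 0.0617 q [ 0.16  0.32  1.82  0.    1.   -0.51]
 t 23.52 tcp [0.541  0.166  0.0451] F [ 0.1 -0.7 -0.3] op 0.0621 q [ 0.16  0.25  1.81  0.    1.09 -0.51]
disc top plane [-0.0061 -0.0072  0.0358] 101
block z 0.0308136779277835
```

View pics/s13c.png

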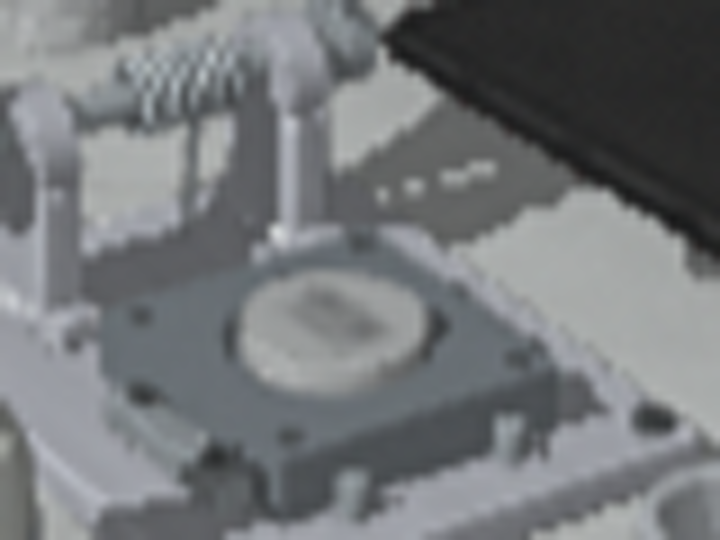

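```bash
cat >> mv.py <<'E'
RX,RY=.541,.166
DZ=-.046
def bar(th,dx=0):
    ph=.3-th; jx=.075+.145*np.sin(ph)+dx; return np.array([RX+jx*np.cos(A),RY+jx*np.sin(A),.062+.145*np.cos(ph)])
E
python3 - <<'E'
from mv import *
b=bar(0);print(b)
move_l([.541,.166,.24],feed=.25)
gripper_to(.045,20)
movep([b[0],b[1],.215],down(A));st()
snap('side','s14');crop('s14',220,90,360,230,4.2,'s14c')
print(proj('side',[b,[b[0],b[1],.246]]))
E
```

```text
[0.65162444 0.12536802 0.20052379]
 t 25.86 tcp [0.6513 0.1255 0.2148] F [0.4 0.1 0.2] op 0.045 q [0.07 0.3  1.4  0.   1.43 0.42]
[[275.95851692 159.97906098]
 [275.75188933 139.65192641]]
```

View pics/s14c.png

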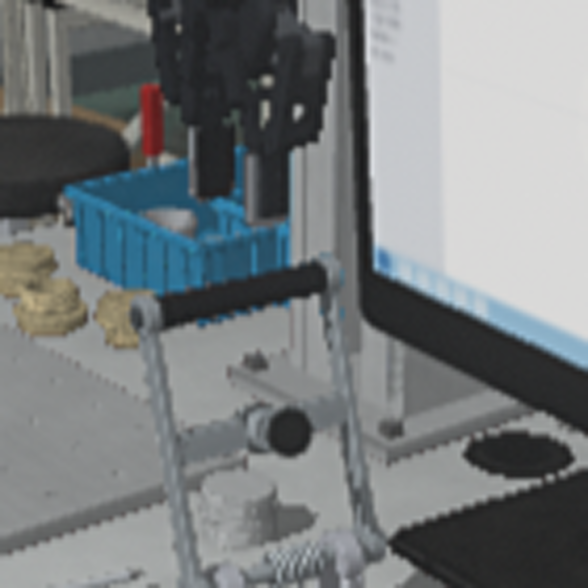

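Run:
```python
from mv import *
b=bar(0)
r=move_l([b[0],b[1],b[2]+DZ],feed=.08,max_force=7);st(r)
snap('side','s15');crop('s15',220,90,360,230,4.2,'s15c')
```

```text
False t 26.82 tcp [0.6521 0.1254 0.1551] F [1.1 0.3 0.7] op 0.0446 q [ 0.07  0.35  1.46 -0.    1.33  0.42]
```

View pics/s15c.png

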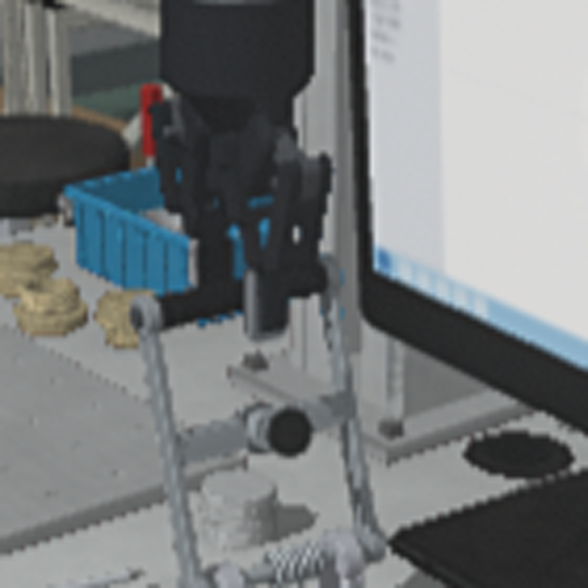

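Run:
```python
from mv import *
gripper_to(.008,35);s=st('grip')
for th in np.linspace(0,1.87,13)[1:5]:
    b=bar(th); move_l([b[0],b[1],b[2]+DZ],feed=.12); s=st(round(th,2))
    F=s['ft_force']
    if np.linalg.norm(F)>25: print('stop');break
snap('side','s16');crop('s16',200,90,360,290,3.4,'s16c')
```

```text
grip t 27.23 tcp [0.6523 0.1253 0.1554] F [1.6 0.2 2. ] op 0.017 q [ 0.07  0.35  1.46 -0.    1.33  0.42]
0.16 t 27.57 tcp [0.6324 0.1329 0.1611] F [ 4.5 -0.6  5.1] op 0.0167 q [ 0.09  0.3   1.51 -0.    1.33  0.44]
0.31 t 27.91 tcp [0.6106 0.141  0.1622] F [2.8 0.3 7. ] op 0.0169 q [0.1  0.25 1.57 0.   1.32 0.45]
0.47 t 28.25 tcp [0.5894 0.1489 0.1599] F [3.5 0.2 5.7] op 0.0168 q [0.12 0.21 1.62 0.   1.31 0.47]
0.62 t 28.59 tcp [0.5681 0.1567 0.1537] F [1.9 2.7 4.7] op 0.0165 q [0.13 0.17 1.67 0.   1.29 0.49]
```

View pics/s16c.png

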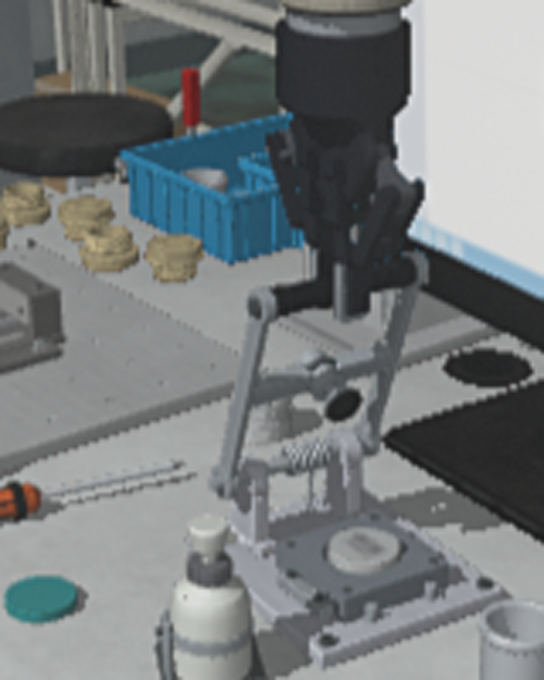

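Run:
```python
from mv import *
for th in list(np.linspace(0,1.87,13)[5:11])+[1.72]:
    b=bar(th); move_l([b[0],b[1],b[2]+DZ],feed=.12); s=st(round(th,2))
    if np.linalg.norm(s['ft_force'])>25: print('stop');break
hold(.2);st()
snap('side','s17');crop('s17',230,150,370,300,4,'s17c')
```

```text
0.78 t 28.98 tcp [0.549  0.1638 0.1447] F [2.8 2.4 2.3] op 0.0168 q [0.15 0.14 1.72 0.   1.27 0.5 ]
0.94 t 29.32 tcp [0.5313 0.1704 0.133 ] F [3.6 4.5 4. ] op 0.0168 q [0.17 0.12 1.77 0.   1.25 0.52]
1.09 t 29.67 tcp [0.5149 0.1764 0.1178] F [3.9 5.3 3.2] op 0.0164 q [0.18 0.11 1.82 0.   1.21 0.54]
1.25 t 30.01 tcp [0.5017 0.1812 0.1007] F [4.3 4.2 4. ] op 0.0167 q [0.2  0.1  1.86 0.   1.18 0.55]
1.4 t 30.35 tcp [0.4909 0.1852 0.0813] F [6.3 4.8 2.3] op 0.0169 q [0.21 0.1  1.9  0.   1.14 0.56]
1.56 t 30.69 tcp [0.4831 0.188  0.0605] F [5.5 3.8 2.6] op 0.0168 q [0.22 0.12 1.93 0.   1.09 0.57]
1.72 t 31.03 tcp [0.4782 0.1897 0.0379] F [3.9 2.4 4.2] op 0.0167 q [ 0.22  0.14  1.95 -0.    1.05  0.58]
 t 31.23 tcp [0.4783 0.1896 0.0382] F [5.4 1.6 3.8] op 0.0166 q [0.22 0.14 1.95 0.   1.05 0.58]
```

View pics/s17c.png

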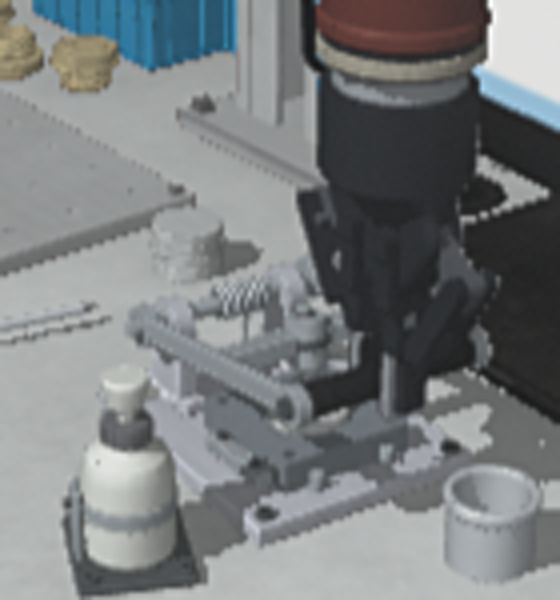

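Run:
```python
from mv import *
for th in np.arange(1.735,1.871,.015):
    b=bar(th); move_l([b[0],b[1],b[2]+DZ],feed=.03)
    F=[];Zs=[]
    for _ in range(8): s=observe();F.append(s['ft_force']);Zs.append(s['eef_pos'][2]);hold(.03)
    print(round(th,3),'barz cmd',b[2].round(4),'z-DZ',(np.mean(Zs)-DZ).round(4),np.mean(F,0).round(2),round(s['time_s'],1),s['opening'].round(4) if hasattr(s['opening'],'round') else '')
snap('side','s18');crop('s18',230,190,350,290,5,'s18c')
C=cloud('side',np.load('pics/s18.npy'))
```

```text
1.735 barz cmd 0.0816 z-DZ 0.0823 [3.92 2.83 5.44] 31.8 
1.75 barz cmd 0.0795 z-DZ 0.08 [4.41 2.27 4.32] 32.3 
1.765 barz cmd 0.0773 z-DZ 0.078 [3.99 2.43 5.89] 32.8 
1.78 barz cmd 0.0751 z-DZ 0.0757 [4.68 2.56 4.39] 33.3 
1.795 barz cmd 0.073 z-DZ 0.0736 [3.89 2.37 5.8 ] 33.8 
1.81 barz cmd 0.0708 z-DZ 0.0716 [3.19 2.07 7.48] 34.4 
1.825 barz cmd 0.0686 z-DZ 0.0697 [2.35 1.93 9.55] 34.9 
1.84 barz cmd 0.0665 z-DZ 0.0675 [2.94 1.82 9.16] 35.4 
1.855 barz cmd 0.0643 z-DZ 0.0655 [ 1.33  1.85 10.9 ] 35.9 
1.87 barz cmd 0.0621 z-DZ 0.0632 [ 1.4   1.81 10.67] 36.4
```

View pics/s18c.png

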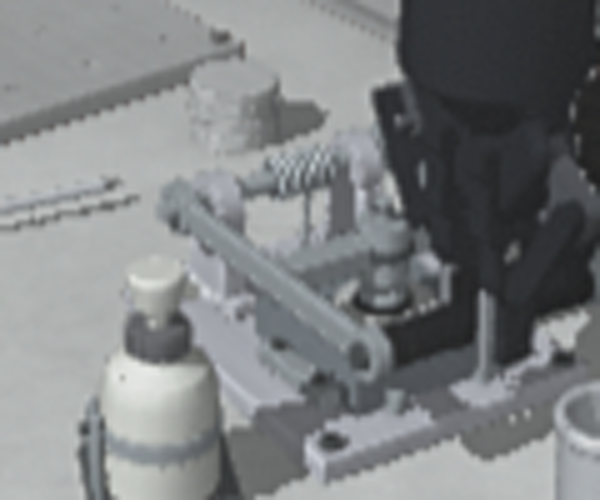

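Run:
```python
from mv import *
T=jigT(.5405,.1647,A)
for yy in (54,58):
  h=proj('side',jp(T,[[75,yy,62]]))[0]
  print('hinge',yy,h.round(1))
  for th in (1.84,1.855,1.87,1.885,1.9):
    ph=.3-th;p=proj('side',jp(T,[[75+145*np.sin(ph),yy,62+145*np.cos(ph)]]))[0];print(th,p.round(1),(p-h).round(1))
crop('s18',255,215,315,275,10,'s18d')
C=cloud('side',np.load('pics/s18.npy'));Ti=np.linalg.inv(T)
for u,v in [(266,229),(265,230),(267,231),(270,233),(275,238),(280,242),(285,246),(290,250),(295,254),(300,258),(302,260),(303,262),(301,261)]:
    print(u,v,((Ti[:3,:3]@C[v,u]+Ti[:3,3])*1000).round(1))
```

```text
hinge 54 [266.3 231.1]
1.84 [304.7 259.2] [38.4 28.1]
1.855 [304.7 260.2] [38.4 29.1]
1.87 [304.7 261.2] [38.3 30. ]
1.885 [304.6 262.1] [38.3 31. ]
1.9 [304.6 263.1] [38.3 31.9]
hinge 58 [264.7 231.6]
1.84 [303.  259.8] [38.3 28.2]
1.855 [303.  260.8] [38.3 29.2]
1.87 [303.  261.8] [38.2 30.1]
1.885 [302.9 262.7] [38.2 31.1]
1.9 [302.9 263.7] [38.2 32. ]
266 229 [69.  58.2 71.2]
265 230 [72.1 58.9 67.6]
267 231 [66.3 57.4 67.3]
270 233 [52.6 58.2 69. ]
275 238 [30.4 59.5 67.9]
280 242 [12.2 58.7 66.8]
285 246 [-5.6 58.  65.8]
290 250 [-26.3  59.4  67.2]
295 254 [-42.9  58.5  66.1]
300 258 [-67.3  63.2  71. ]
302 260 [-73.3  62.6  69.4]
303 262 [-75.5  61.7  65.7]
301 261 [-71.8  63.9  66.8]
```

View pics/s18d.png

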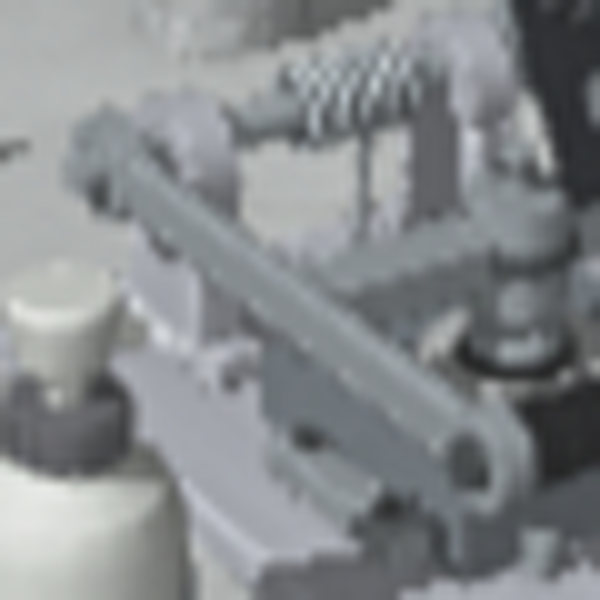

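Run:
```python
from mv import *
def lev(tags,name='s'):
  for t in tags:
    C=cloud('side',np.load(f'pics/{t}.npy'));T=jigT(.5405,.1647,A);Ti=np.linalg.inv(T)
    P=(C.reshape(-1,3)@Ti[:3,:3].T+Ti[:3,3])*1000
    P=P[(P[:,1]>48)&(P[:,1]<66)&(P[:,2]>50)&(P[:,2]<85)&(P[:,0]>-50)&(P[:,0]<55)]
    tops=[];mids=[]
    for x in range(-50,55,5):
        m=(P[:,0]>=x)&(P[:,0]<x+5)
        if m.sum()>4: tops.append((x+2.5,np.percentile(P[m,2],92)));mids.append((x+2.5,np.percentile(P[m,2],[10,50]).mean()))
    for nm,q in(('top',tops),('mid',mids)):
        q=np.array(q);a=np.polyfit(q[:,0],q[:,1],1);r=q[:,1]-np.polyval(a,q[:,0]);print(t,nm,'slope',a.round(4),'sd',r.std().round(2),'n',len(q))
lev(['s17','s18'])
snap('side','s19');snap('side','s20');lev(['s19','s20'])
```

```text
s17 top slope [-0.1063 80.3905] sd 1.33 n 21
s17 mid slope [-0.1413 73.6359] sd 1.25 n 21
s18 top slope [-1.51000e-02  7.10497e+01] sd 0.64 n 21
s18 mid slope [-1.17000e-02  6.39608e+01] sd 1.09 n 21
s19 top slope [-2.55000e-02  7.13603e+01] sd 0.53 n 21
s19 mid slope [-2.12000e-02  6.40571e+01] sd 0.98 n 21
s20 top slope [-1.32e-02  7.12e+01] sd 0.52 n 21
s20 mid slope [-1.3700e-02  6.4226e+01] sd 1.16 n 21
```

```bash
cat > lev.py <<'E'
from mv import *
def lev(t):
    C=cloud('side',np.load(f'pics/{t}.npy'));T=jigT(.5405,.1647,A);Ti=np.linalg.inv(T)
    P=(C.reshape(-1,3)@Ti[:3,:3].T+Ti[:3,3])*1000
    P=P[(P[:,1]>48)&(P[:,1]<66)&(P[:,2]>50)&(P[:,2]<85)&(P[:,0]>-50)&(P[:,0]<55)]
    tops=[]
    for x in range(-50,55,5):
        m=(P[:,0]>=x)&(P[:,0]<x+5)
        if m.sum()>4: tops.append((x+2.5,np.percentile(P[m,2],92)))
    q=np.array(tops);return np.polyfit(q[:,0],q[:,1],1)
E
python3 - <<'E'
from lev import *
b=bar(1.87);r=move_l([b[0],b[1],b[2]+DZ-.0016],feed=.02);hold(.4)
F=[];Zs=[];L=[]
for k in range(8):
    s=observe();F.append(s['ft_force']);Zs.append(s['eef_pos'][2]);snap('side',f's2{k+1}x');L.append(lev(f's2{k+1}x'))
print('z-DZ',(np.mean(Zs)-DZ).round(4),np.mean(F,0).round(2),'slope',np.mean(L,0).round(4),np.std(L,0).round(4),s['opening'],s['time_s'])
crop('s28x',200,180,380,320,4,'s28c')
E
```

```text
z-DZ 0.0618 [ 0.59  1.66 12.38] slope [-7.60000e-03  7.05275e+01] [0.0038 0.149 ] 0.016932196629564387 37.6
```

View pics/s28c.png

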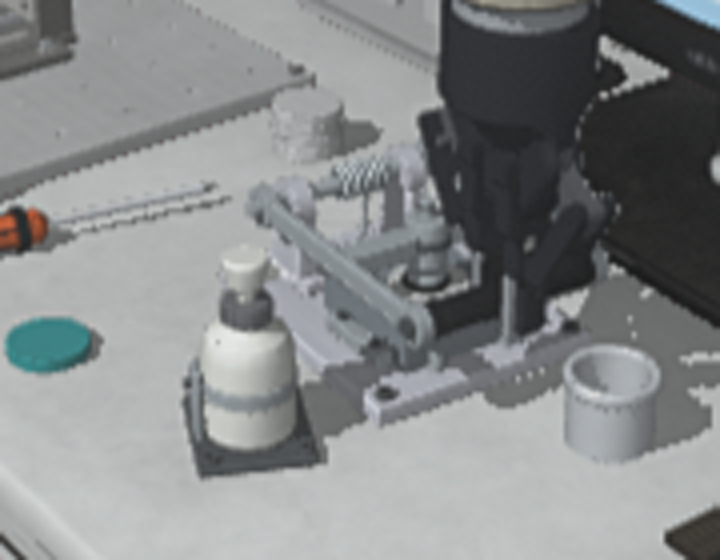

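Run:
```python
from mv import *
hold(.3);st('before');job_done()
```

```text
before t 37.95 tcp [0.4767 0.1902 0.0158] F [ 0.8  1.8 11.5] op 0.0166 q [ 0.23  0.18  1.96 -0.    1.    0.58]
the job is handed in; nothing more can be done
```

I handed the job in at about 38 s. The arm is still pinching the grip bar and holding the lever down at about level on the seated disc.

- **Activator:** I pressed the pump head once, until it stopped moving at about 16 N. It was back up in the next picture, and I did not press it again.
- **Disc:** I laid the plain aluminium disc in the recess after a short search for the fit and let go of it. Depth readings then showed it flat, about 5 mm above the block.
- **Lever:** I swung it over by the grip bar. The plunger foot touched with the bar at about 72.5 mm, and I took the bar on down to 61.8 mm.
- **Other items:** I did not go near the sleeve, screwdriver or pen. In the last pictures that show them, they look unmoved.

Checks that disagreed:
- **Finger length:** The real fingertips sit about 28 mm short of the reported TCP. Both the pump press and the touch on the worktop showed this, and I corrected for it.
- **Plunger depth:** The bar height gives about 5.2 mm. The lever's slope in the camera's depth readings (0.008 rad short of level) gives about 4.4 mm.
- **Holding force:** It read 11.5 to 12.4 N, against the stated 8 to 10 N. The force readings scattered by about 1 N even with nothing touching.

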